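Load a carrier in the labelling fixture and bolt it in

TASK

Take the blue carrier out of the aluminium rack, stand it down on the black rubber mat and let go, then take it again by its other pair of faces and lower it, without dropping it, into the nest of the labelling fixture. Then lock it in: lift the bolt's knob handle out of its notch, slide the bolt through the carrier until it comes up against the red end plate, and drop the handle fully down into the far notch. Leave the grey carrier in its rack pocket and everything else on the table undisturbed.

Things in the scene. Friction and masses are not known exactly. Their poses are not given: they have to be found in the camera images.
- carrier_blue: The blue plastic block to load, loose, 0.15 to 0.3 kg: 50 mm along its x, 60 mm along its y, 45 mm high, two white plates with black dots on top. Origin: centre of its underside, z up. A bore 16 x 16 mm runs through it along y, centred 20 mm above the underside. Half a turn about z makes no difference. It starts upright in either pocket of the rack, its x along the rack's x.
- carrier_grey: Same block in grey with yellow plates on top, standing in the other rack pocket. Leave it there.
- rack: Fixed aluminium rack, two pockets side by side at its x = -31 and +31 mm. Origin: centre of its underside. Base 137 x 72 mm, 6 mm thick (the carriers stand on it). Walls 7 mm thick, 42 mm high above the base, stand 2.5 mm from the carrier's x faces, so here it can be gripped only by its two y faces, 60 mm apart, where the pockets are open.
- mat: Fixed black rubber mat, 120 x 120 x 4 mm, flat on the table. Origin: centre of its underside; its top is 4 mm higher. Nothing lies on it.
- fixture: Fixed labelling fixture. Origin: on the table; z up. Base plate x -36 to +45, y -115 to +115 mm, 10 mm thick. The bolt lies along y, axis at x = 0, 30 mm above the table, and slides towards +y into the nest; its rod sticks out to y = -153 mm. Its handle points to -x when down. A grey wall with a hole for the rod, 53 mm high, stands between bolt and nest.
- nest_seat (a point): Centre of the nest floor (fixture x 0, y +68 mm, 10 mm above the table), axes as the fixture's. The seated carrier's origin is here, its y along the fixture's y (either way round). Grey walls 43 mm above the floor stand on the y sides, 65 mm apart; on the x sides only yellow lips, 55 mm apart, 5 mm high, 5.5 mm thick. Play 2.5 mm all round. Fingers fit only on the x sides (faces 50 mm apart).
- near_notch (a point): Middle of the near notch on the bolt axis (fixture x 0, y -70 mm, z 30 mm), axes as the fixture's. The dark rail with the notches (14 mm wide) stands at fixture x -28 to -18 mm, top 40.5 mm above the table. The far notch is in the red end plate, set by hand 50 to 70 mm further along +y and not reported; the plate's stop is at x -18 to +17 mm, up to 43 mm above the table.
- knob (a point): Centre of the black knob at the end of the bolt's handle: a round disc 24 mm in diameter and 16 mm thick, its flat faces looking along the bolt (fixture +y and -y), 55 mm from the bolt axis, on a shank 8 mm thick. With the handle down it lies at fixture x = -55 mm, 30 mm above the table, free all round; lifting swings it up about the bolt axis. Its axes turn with the handle: use the position only.
- handle (a joint): Turn of the bolt's handle about the bolt axis, rad: 0 = level, down in a notch; grows as the knob is lifted, at most 1.2. It must be above about 0.8 to pass along the rail between the notches. Let go, it falls back by its own weight (70 g).
- bolt (a joint): Slide of the bolt, m: 0 (within 2 mm) = withdrawn, handle in the near notch; grows towards the fixture's +y, into the nest. At the far notch it is between 0.050 and 0.070, different each time and not told. The rod drags with 2 to 4 N and comes up hard against the end plate's stop exactly when the handle is over the middle of the far notch: feel for it, then lower the handle.
- label_roll: Bystander: white paper label roll lying flat, 90 mm across, 35 mm high. Leave alone.
- core: Bystander: cardboard core standing upright, 60 mm across, 40 mm high. Leave alone.
- cleaner: Bystander: green bottle with red cap, 60 mm across, 160 mm high. Leave alone.
- screw_jar: Bystander: amber jar with black cap, 56 mm across, 65 mm high. Leave alone.
- screwdriver: Bystander: orange screwdriver lying on the table. Leave alone.
- wrench: Bystander: steel wrench lying on the table. Leave alone.
Mind the look-alikes: they are no part of the job. What is meant by the mat is not green, and is the smaller of those in its own colour.

How it is judged:
On the way, in this order (a step that is already met when the one before it is completed fails the run):
1. the blue carrier stands upright on the rubber mat, let go and at rest (horizontal distance between carrier_blue and mat below 0.05 m and z of carrier_blue in the frame of mat below 0.007 m and angle between carrier_blue's own z axis and vertical below 0.06 rad and linear speed of carrier_blue below 0.02 m/s and contact force between the fingers and carrier_blue below 0.05 N), for 0.2 s.
2. the blue carrier is seated in the nest, let go, with the bolt still withdrawn (horizontal distance between carrier_blue and nest_seat below 0.007 m and z of carrier_blue in the frame of nest_seat between -0.003 and 0.003 m and angle between carrier_blue's own z axis and vertical below 0.06 rad and linear speed of carrier_blue below 0.02 m/s and contact force between the fingers and carrier_blue below 0.05 N and value of joint bolt below 0.02 m), for 0.2 s.
At the end, for the whole second after the job is handed in: The blue carrier rests flat on the nest floor (within 7 mm of its centre, 3 mm in height, 0.06 rad of upright), let go and still; the bolt is slid through it by more than 44 mm and its handle lies down in the far notch (below 0.15 rad), let go (horizontal distance between carrier_blue and nest_seat below 0.007 m and z of carrier_blue in the frame of nest_seat between -0.003 and 0.003 m and angle between carrier_blue's own z axis and vertical below 0.06 rad and linear speed of carrier_blue below 0.02 m/s and contact force between the fingers and carrier_blue below 0.05 N and value of joint bolt above 0.044 m and value of joint handle below 0.15 rad and velocity of joint bolt below 0.01 m/s and contact force between the fingers and handle below 0.05 N); the robot touches nothing.
It fails at once if the carrier was let fall into the nest: let go above the nest more than 10 mm over its floor (horizontal distance between carrier_blue and nest_seat below 0.02 m and z of carrier_blue in the frame of nest_seat above 0.01 m and contact force between the fingers and carrier_blue below 0.05 N).
It fails at once if the grey carrier was moved by more than 20 mm (distance of carrier_grey from where it was at the start of the episode above 0.02 m).
It fails at once if a bystander was moved by more than 30 mm (distance of any of label_roll, core, cleaner, screw_jar, screwdriver, wrench from where it was at the start of the episode above 0.03 m).
It also fails if it takes over 67 s, if anything falls off the work surface, if the arm or the gripper's body presses on something with over 40 N, if the wrist force passes 120 N, or if a joint passes its speed limit or range.

ROBOT

A 6-joint arm with a two-finger parallel gripper is mounted at the origin on the work surface. World frame = base frame: x ahead of the robot, y to its left, z up, the work surface at z = 0. Lengths are in m, angles in rad, forces in N, time in s.
With the tool pointing down it reaches from about 0.3 to 0.875 m from the base axis. Payload 6.4 kg.
Tool frame: the origin (TCP) lies midway between the tips of the shut fingers; the grasp point (between the pads) lies 19 mm behind it (ctrl.pinch_z is the distance from the TCP to the grasp point, in m); z points along the fingers, y is the line along which they close (so a half turn about z gives the same grasp; the last joint's range is limited). The gripper opens to 85 mm and grips with 20 to 120 N. Pads are 22 mm wide; open, the fingers measure 114 mm over their backs; the gripper's body (76 mm by 85 mm) begins 54 mm behind the grasp point. The pads swing forward as they close: fully open they stand 13 mm farther back than shut.
Start: joints at [1.119, 0.181, 1.607, -0, 1.354, -0.206], TCP at [0.14, 0.558, 0.231] pointing down, gripper open.
Joint ranges: [-2.99, 2.99], [-0.89, 2.07], [0.3, 2.58], [-1.14, 4.28], [0, 2.63], [-3.12, 3.12]. Speed limits (rad/s): [2.57, 2.57, 3.01, 3.14, 3.14, 3.14].

INTERFACE

Orientations are given as a unit quaternion [w, x, y, z].
In Python, from bench import ctrl gives the robot as it stands.
- The arm moves only by the tool apply_moves, never from a script. Its argument "moves" is a list of rows, each an object with "jaw": the opening, from 0 (shut) to 1 (fully open); "offset": the shift along the tool's x, y, z in mm, a list of three; "rot": the turn, a rotation vector about the tool's x, y, z in degrees, a list of three. In form: [{"jaw": jaw, "offset": [dx, dy, dz], "rot": [ax, ay, az]}, ...]. A call has exactly 5 rows; each row shifts and turns the commanded pose from where the row before left it, along the tool's axes as they then stand; what a row does not reach is not made up. A row lasts 1/8 s, in which the tool goes at most 62.5 mm and 10.7 degrees, less where a joint would pass 70% of its speed; a pose out of reach is approached as far as the arm can. A call is refused whole if a number of a shift passes 62.5 or a number of a turn 10.7, either way. A call with a gripper value outside its range is refused whole. The fingers move at their own pace and stop on an object; the grip force is fixed at half the most. Time passes only in rows, so rows that do not move let the fingers close, or fill a call up. It gives the time, the measured TCP pose, the force, the opening and the grip force at its end, in the units of the state.
- ctrl.get_obs(): the state, without advancing time (a new reading comes with each control period).
- ctrl.camera(name): name is "side" or "top"; returns (picture, depth): 420x560x3 uint8, red, green, blue; 420x560 float32, m along the optical axis (not along the pixel's ray), 0 where there is no reading.
- ctrl.camera_params(name): a dict with "K" (3x3 intrinsics, pixels), "cam_to_world" (4x4, takes a point from camera to world coordinates). Camera axes: x right, y down, z forward; pixel columns grow to the right and rows downward; lengths in m; the calibration is good to about 2 mm. A picture is of the moment at which its call begins. camera_params takes no time and is no camera call.
- ctrl.hand_in(): hands the job in; it is judged then, once.
Trained networks look in the newest picture that a camera, given by its name, has taken for a name from the list of things; names that differ only in an ending like _2 or _b are one class to them, and where a whole thing is asked for, a point or a joint stands for the part that bears it (a point fixed in the world has none). Each returns a list of dicts, best first, with "score" (0 to 1); they miss things now and then, are a little off and sometimes report something else, mostly with a low value. They report only what shows in the picture. A call takes as long as a camera call. They do not tell look-alikes from the thing itself.
- ctrl.outline_of(camera, target): "region" (420x560 bool, what is visible of it) and "position" ([column, row] in pixels, amid what is visible of it).
The state is a dict: "time_s": time; "q": joint angles; "dq": joint speeds; "joint_efforts": joint torques, N m; "eef_pos": TCP position; "eef_rot": TCP orientation; "wrist_force": force on the tool from outside, world axes, zero at the start; "torque": the same for the moment, N m; "opening": opening from 0.0 (shut) to 1.0 (fully open); "grasp_force": force on a finger pad.
Only numpy, scipy, OpenCV 4.12 (cv2) and the standard library are available. Lean on these libraries where they do the work, as an engineer would, in place of code of your own. Each camera call takes 0.05 s, during which the arm holds its last target. There are 200 camera calls.

## Working session

There is one attempt and no reset: what is moved stays moved. The work goes in short steps, Python scripts to look and compute and a tool call to move; the robot and the scene stay as the last step left them, time stands still between calls to the robot, and variables do not carry over. Pictures are saved under pics/ and viewed, at most 10 in all, crops included, and the job is handed in when it is done.

Besides the shell and the picture viewer there is one more tool, called after "Call:" as name(argument=value, ...) on one line, values as JSON. apply_moves: Moves the arm, as the interface text tells. Its arguments: {"type":"object","properties":{"moves":{"type":"array"}},"required":["moves"]}

```bash
ls; mkdir -p pics; cat > h.py <<'E'
import numpy as np, cv2
from bench import ctrl
def cloud(name):
    im,d=ctrl.camera(name); P=ctrl.camera_params(name); K=P["K"];T=P["cam_to_world"]
    v,u=np.mgrid[0:420,0:560]
    c=np.stack([(u-K[0][2])/K[0][0]*d,(v-K[1][2])/K[1][1]*d,d],-1)
    w=c@np.array(T)[:3,:3].T+np.array(T)[:3,3]; w[d==0]=np.nan
    return im,w
E
python3 - <<'E'
from h import *
for n in("top","side"):
    im,w=cloud(n); cv2.imwrite(f"pics/{n}0.png",im[:,:,::-1]); np.savez(f"{n}0.npz",im=im,w=w)
    for t in "carrier_blue carrier_grey rack mat fixture knob label_roll core cleaner screw_jar screwdriver wrench".split():
        for r in ctrl.outline_of(n,t)[:3]:
            m=r["region"]; p=w[m]; print(n,t,round(r["score"],2),np.round(r["position"]),np.round(np.nanmedian(p,0),3),np.round(np.nanpercentile(p[:,2],95),3),m.sum())
print(ctrl.get_obs())
E
```

```text
pics
top carrier_blue 0.66 [412. 222.] [ 0.511 -0.296  0.051] 0.055 635
top carrier_grey 0.57 [417. 246.] [ 0.452 -0.304  0.051] 0.055 610
top carrier_grey 0.45 [427. 149.] [ 0.695 -0.344  0.062] 0.068 493
top rack 0.63 [248. 198.] [0.582 0.114 0.012] 0.053 2709
top rack 0.6 [410. 233.] [ 0.48  -0.29   0.045] 0.051 430
top mat 0.87 [345. 173.] [ 0.641 -0.136  0.004] 0.008 2098
top mat 0.67 [272. 289.] [0.348 0.055 0.006] 0.01 4791
top mat 0.65 [382. 314.] [ 0.289 -0.216  0.004] 0.008 2515
top knob 0.7 [271. 205.] [0.555 0.047 0.038] 0.044 155
top label_roll 0.95 [263. 122.] [0.768 0.066 0.035] 0.039 917
top core 0.83 [194. 126.] [0.762 0.248 0.029] 0.043 403
top core 0.35 [345. 173.] [ 0.641 -0.138  0.004] 0.008 2089
top core 0.2 [262. 120.] [0.768 0.066 0.035] 0.039 927
top cleaner 0.9 [336. 117.] [ 0.76  -0.109  0.106] 0.161 745
top screw_jar 0.93 [425. 148.] [ 0.696 -0.343  0.062] 0.068 549
top screwdriver 0.67 [122. 293.] [0.35  0.418 0.023] 0.029 536
top wrench 0.59 [128. 187.] [0.617 0.422 0.007] 0.011 507
side carrier_blue 0.59 [345. 318.] [ 0.511 -0.309  0.051] 0.054 612
side
[... 836 characters left out ...]
 0.011 264
{'time_s': 1.3, 'q': array([ 1.11871904e+00,  1.80817063e-01,  1.60699328e+00, -1.66581942e-05,
        1.35379139e+00, -2.06311142e-01]), 'dq': array([-0.00089165, -0.00040897, -0.00200723, -0.00105133, -0.00034143,
       -0.00017628]), 'joint_efforts': array([-1.31263168e-04, -4.44859099e+01, -3.51672363e+01, -3.97211707e-04,
        9.60242505e-04,  2.26147370e-05]), 'eef_pos': array([0.13989947, 0.55773957, 0.23128211]), 'eef_rot': array([ 6.22987135e-06,  1.22572264e-01,  9.92459591e-01, -6.92400673e-06]), 'wrist_force': array([ 0.19451024, -0.07270905,  0.36577072]), 'torque': array([-0.03445566,  0.00047393,  0.05237956]), 'grasp_force': 0.0, 'opening': 0.9976842097275656}
```

```bash
python3 - <<'E'
from h import *
a=cv2.imread("pics/top0.png");
cv2.imwrite("pics/a1.png",cv2.resize(a[95:365,90:470],(800,568),interpolation=cv2.INTER_CUBIC))
b=cv2.imread("pics/side0.png")
cv2.imwrite("pics/a2.png",cv2.resize(b[120:400,130:450],(686,600),interpolation=cv2.INTER_CUBIC))
E
```

```text
(no output)
```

View pics/a1.png

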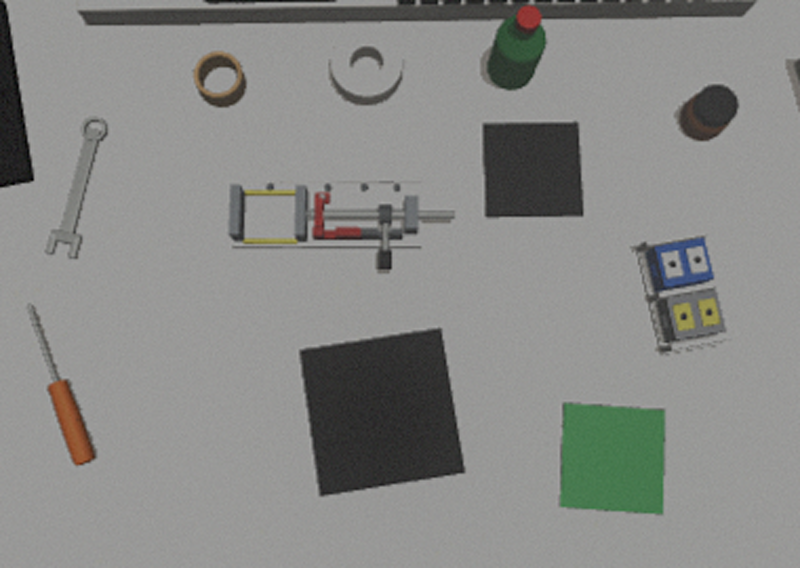

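View pics/a2.png

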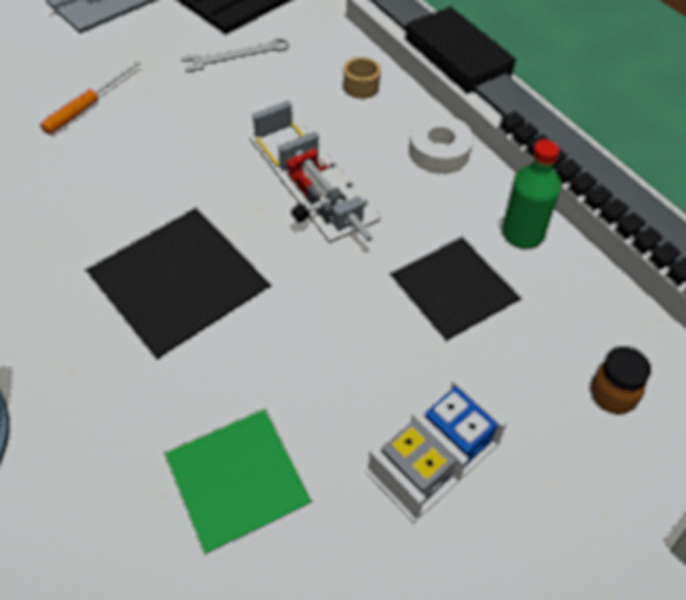

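The three mats are small black at top (345,173), large black at (272,289) and green at (382,314). The one meant is the small black at (345,173), since it isn't green and is the smaller of the two blacks. The blue carrier is at top (412,222), with grey next to it at (417,246). The nest is at the left end of the fixture near (215,195), and the knob is at (271,205).

```bash
python3 - <<'E'
from h import *
a=cv2.imread("pics/top0.png")
c=np.vstack([cv2.resize(a[175:235,190:320],(780,360),interpolation=cv2.INTER_CUBIC)[:, :780],
 np.hstack([cv2.resize(a[140:205,300:390],(332,240)),cv2.resize(a[200:270,380:450],(240,240)),np.zeros((240,208,3),np.uint8)])])
cv2.imwrite("pics/a3.png",c)
def rect(p,s=1e4):
    p=p[~np.isnan(p).any(1)]; return p,cv2.minAreaRect((p[:,:2]*1000).astype(np.float32))
for n in("top","side"):
    D=np.load(n+"0.npz"); im=D["im"].astype(int);w=D["w"]; R,G,B=im[...,0],im[...,1],im[...,2]
    X,Y,Z=w[...,0],w[...,1],w[...,2]
    near=(abs(X-.5)<.08)&(abs(Y+.3)<.07)
    top=near&(Z>.045)
    m=top&(B>R+40); hull=m|(top&(R>130)&(abs(R-B)<30)&(X>.483))
    m2=cv2.morphologyEx(hull.astype(np.uint8),cv2.MORPH_OPEN,np.ones((3,3)))>0
    p,r=rect(w[m2]); print(n,"blue",r,np.nanmean(p[:,2]))
    ye=top&(R>B+50); 
    k,l,st,ce=cv2.connectedComponentsWithStats(ye.astype(np.uint8))
    for i in range(1,k):
        if st[i,4]>15: print(" yel",st[i,4],np.nanmean(w[l==i],0).round(4))
    wh=top&(R>120)&(abs(R-B)<35)&(X>.483)
    k,l,st,ce=cv2.connectedComponentsWithStats(wh.astype(np.uint8))
    for i in range(1,k):
        if st[i,4]>15: print(" white",st[i,4],np.nanmean(w[l==i],0).round(4),ce[i])
    mm=(abs(X-.641)<.1)&(abs(Y+.137)<.1)&(R<75)&(G<75)&(B<75)&(Z<.015)
    k,l,st,ce=cv2.connectedComponentsWithStats(mm.astype(np.uint8)); i=1+np.argmax(st[1:,4])
    p,r=rect(w[l==i]); print(n,"mat",r,np.nanmean(p[:,2]))
    fx=(abs(X-.6)<.1)&(Y>-.06)&(Y<.25)
    q=fx&(Z>.006)&(Z<.015); p,r=rect(w[q]); print(n,"base",r,q.sum())
    q=fx&(Z>.048)&(Z<.06);k,l,st,ce=cv2.connectedComponentsWithStats(q.astype(np.uint8))
    for i in range(1,k):
        if st[i,4]>8: print(" wall",st[i,4],rect(w[l==i])[1],np.nanmean(w[l==i],0).round(4))
    q=fx&(R>B+50)&(G<80); p,r=rect(w[q&(Z>.02)]); print("red",r)
    q=fx&(R<60)&(G<60)&(B<60)&(X<.57)&(Z>.02); p,r=rect(w[q]); print("knob",r,np.nanmean(p,0))
    q=fx&(R>B+50)&(G>100)&(Z<.02); print("lip",[(np.nanmean(w[q&s],0).round(4), (q&s).sum(), np.polyfit(Y[q&s],X[q&s],1).round(4)) for s in((X>.58),(X<.58))])
E
```

```text
top blue ((517.274169921875, -300.013427734375), (67.95364379882812, 62.5406608581543), 2.1080353260040283) 0.05116750513492271
 yel 82 [ 0.4549 -0.3261  0.0522]
 yel 84 [ 0.4498 -0.2965  0.0523]
 white 82 [ 0.5437 -0.2964  0.0485] [411.03658537 207.45121951]
 white 80 [ 0.5166 -0.3166  0.0523] [420.5  217.85]
 white 81 [ 0.5115 -0.2871  0.0525] [408.69135802 220.09876543]
 white 27 [ 0.4867 -0.3297  0.0479] [426.18518519 230.07407407]
top mat ((640.4669189453125, -137.73675537109375), (118.78135681152344, 118.56409454345703), 89.45580291748047) 0.004296711505619528
top base ((601.2940673828125, 91.16032409667969), (300.6343994140625, 195.1796417236328), 89.92324829101562) 1733
 wall 122 ((584.1515502929688, 223.8195343017578), (12.320527076721191, 58.68238067626953), 89.24954223632812) [0.5831 0.2234 0.0534]
 wall 119 ((583.0764770507812, 146.56988525390625), (59.36280059814453, 10.63509750366211), 0.011119456961750984) [0.5825 0.1464 0.0541]
red ((576.4158935546875, 103.63245391845703), (52.497337341308594, 43.357181549072266), 88.89598083496094)
knob ((543.5425415039062, 120.79545
[... 932 characters left out ...]
5778808594), 83.24905395507812) 687
 wall 77 ((584.0821533203125, 223.1847381591797), (61.749351501464844, 16.873985290527344), 1.1103016138076782) [0.5818 0.222  0.0528]
 wall 79 ((581.301513671875, 146.0490264892578), (17.48126983642578, 60.14594650268555), 88.57305145263672) [0.5803 0.1452 0.053 ]
red ((568.2791748046875, 117.0203857421875), (79.69252014160156, 36.56198501586914), 49.24562072753906)
knob ((535.8939819335938, 73.38982391357422), (46.42803955078125, 134.82627868652344), 3.2038636207580566) [0.54142925 0.04210595 0.03247598]
lip [(array([0.6128, 0.202 , 0.0153]), np.int64(11), array([0.0662, 0.5995])), (array([0.552 , 0.1837, 0.0156]), np.int64(28), array([0.0246, 0.5474]))]
```

View pics/a3.png

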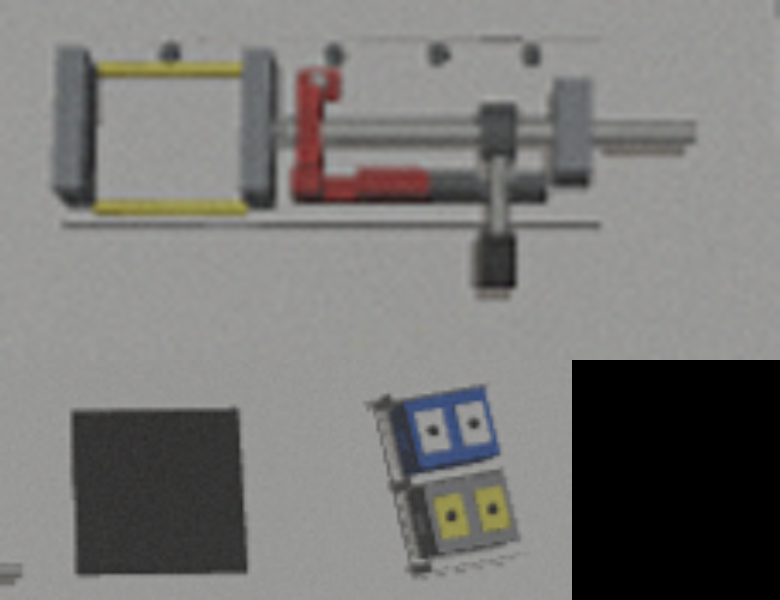

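The crop confirms the small square black mat, and blue in the rack's upper pocket with grey below it. The fixture is nearly aligned with the world axes, with its nest to +y.

Estimates:

| Item | x, y (m) | Yaw (rad) |
|---|---|---|
| Blue carrier | 0.5134, -0.3025 | 0.152 |
| Mat | 0.640, -0.138 | – |
| Nest | 0.582, 0.184 | about -0.015 |

```bash
cat >> h.py <<'E'
from scipy.spatial.transform import Rotation as Ro
def Rt(a): return np.array([[-np.sin(a),np.cos(a),0],[np.cos(a),np.sin(a),0],[0,0,-1]]).T
def plan(*wps):
    """wps: (x,y,z,a) ; turn first then shift"""
    o=ctrl.get_obs(); p=np.array(o["eef_pos"]); w,x,y,z=o["eef_rot"]; R=Ro.from_quat([x,y,z,w]).as_matrix()
    print("t",o["time_s"],"p",p.round(4),"a",round(float(np.arctan2(R[1,1],R[0,1])),4),"F",np.round(o["wrist_force"],1),"open",round(o["opening"],3),"g",round(o["grasp_force"],1))
    for q in wps:
        T=Rt(q[3]).T if False else None
        a=q[3]; M=np.column_stack([[-np.sin(a),np.cos(a),0],[np.cos(a),np.sin(a),0],[0,0,-1]])
        rv=Ro.from_matrix(R.T@M).as_rotvec(degrees=True); d=M.T@(np.array(q[:3])-p)*1000
        print("rot",rv.round(1),"then off",d.round(1),"n",np.ceil(np.linalg.norm(d)/62.5)); p=np.array(q[:3]);R=M
E
python3 - <<'E'
from h import *
print(ctrl.pinch_z)
plan((.45,.2,.2,1.723),(.5134,-.3025,.13,1.723),(.5134,-.3025,.012,1.723))
E
```

```text
0.0187
t 1.3 p [0.1399 0.5577 0.2313] a 1.325 F [ 0.2 -0.1  0.4] open 0.998 g 0.0
rot [ -0.    0.  -22.8] then off [-252.3 -400.6   31.3] n 8.0
rot [0. 0. 0.] then off [  13.5 -506.3   70. ] n 9.0
rot [0. 0. 0.] then off [  0.   0. 118.] n 2.0
```

Call:
apply_moves(moves=[{"jaw": 1, "offset": [0, 0, 0], "rot": [0, 0, -7.6]}, {"jaw": 1, "offset": [0, 0, 0], "rot": [0, 0, -7.6]}, {"jaw": 1, "offset": [0, 0, 0], "rot": [0, 0, -7.6]}, {"jaw": 1, "offset": [-31.5, -50, 4], "rot": [0, 0, 0]}, {"jaw": 1, "offset": [-31.5, -50, 4], "rot": [0, 0, 0]}])

```text
time_s: 1.92
eef_pos: [0.2177, 0.4677, 0.2232]
eef_rot: [0.0, -0.077, 0.997, 0.0]
wrist_force: [0.5, 0.2, -0.0]
opening: 0.995
grasp_force: 0.0
```

Call:
apply_moves(moves=[{"jaw": 1, "offset": [-31.5, -50, 4], "rot": [0, 0, 0]}, {"jaw": 1, "offset": [-31.5, -50, 4], "rot": [0, 0, 0]}, {"jaw": 1, "offset": [-31.5, -50, 4], "rot": [0, 0, 0]}, {"jaw": 1, "offset": [-31.5, -50, 4], "rot": [0, 0, 0]}, {"jaw": 1, "offset": [-31.5, -50, 4], "rot": [0, 0, 0]}])

```text
time_s: 2.55
eef_pos: [0.4121, 0.2436, 0.2036]
eef_rot: [0.001, -0.076, 0.997, 0.0]
wrist_force: [0.0, 0.3, 0.1]
opening: 1.004
grasp_force: 0.0
```

Call:
apply_moves(moves=[{"jaw": 1, "offset": [-31.5, -50, 4], "rot": [0, 0, 0]}, {"jaw": 1, "offset": [1.5, -56, 8], "rot": [0, 0, 0]}, {"jaw": 1, "offset": [1.5, -56, 8], "rot": [0, 0, 0]}, {"jaw": 1, "offset": [1.5, -56, 8], "rot": [0, 0, 0]}, {"jaw": 1, "offset": [1.5, -56, 8], "rot": [0, 0, 0]}])

```text
time_s: 3.18
eef_pos: [0.4778, -0.0237, 0.1674]
eef_rot: [0.0, -0.076, 0.997, -0.0]
wrist_force: [0.7, 0.4, 0.7]
opening: 0.997
grasp_force: 0.0
```

```bash
python3 - <<'E'
from h import *
plan((.5134,-.3025,.13,1.723))
E
```

```text
t 3.175 p [ 0.4778 -0.0237  0.1674] a 1.7229 F [0.7 0.4 0.7] open 0.997 g 0.0
rot [-0.   0.1 -0. ] then off [   7.1 -281.    37.4] n 5.0
```

Call:
apply_moves(moves=[{"jaw": 1, "offset": [1.4, -56, 7.5], "rot": [0, 0, 0]}, {"jaw": 1, "offset": [1.4, -56, 7.5], "rot": [0, 0, 0]}, {"jaw": 1, "offset": [1.4, -56, 7.5], "rot": [0, 0, 0]}, {"jaw": 1, "offset": [1.4, -56, 7.5], "rot": [0, 0, 0]}, {"jaw": 1, "offset": [1.4, -56, 7.5], "rot": [0, 0, 0]}])

```text
time_s: 3.8
eef_pos: [0.5133, -0.3016, 0.1297]
eef_rot: [0.0, -0.076, 0.997, -0.0]
wrist_force: [1.1, -0.3, -0.5]
opening: 0.999
grasp_force: 0.0
```

Call:
apply_moves(moves=[{"jaw": 1, "offset": [0, 0, 0], "rot": [0, 0, 0]}, {"jaw": 1, "offset": [0, 0, 0], "rot": [0, 0, 0]}, {"jaw": 1, "offset": [0, 0, 20], "rot": [0, 0, 0]}, {"jaw": 1, "offset": [0, 0, 20], "rot": [0, 0, 0]}, {"jaw": 1, "offset": [0, 0, 0], "rot": [0, 0, 0]}])

```text
time_s: 4.42
eef_pos: [0.5116, -0.2973, 0.0868]
eef_rot: [-0.002, -0.077, 0.997, 0.002]
wrist_force: [-0.5, 0.3, 0.4]
opening: 1.001
grasp_force: 0.0
```

```bash
python3 - <<'E'
from h import *
plan((.5134,-.3025,.012,1.723))
im,w=cloud("side"); cv2.imwrite("pics/s1.png",cv2.resize(im[240:400,230:450,::-1],(800,582),interpolation=cv2.INTER_CUBIC))
E
```

```text
t 4.425 p [ 0.5116 -0.2973  0.0868] a 1.7239 F [-0.5  0.3  0.4] open 1.001 g 0.0
rot [ 0.2 -0.2  0.1] then off [-1.  -5.4 74.8] n 2.0
```

View pics/s1.png

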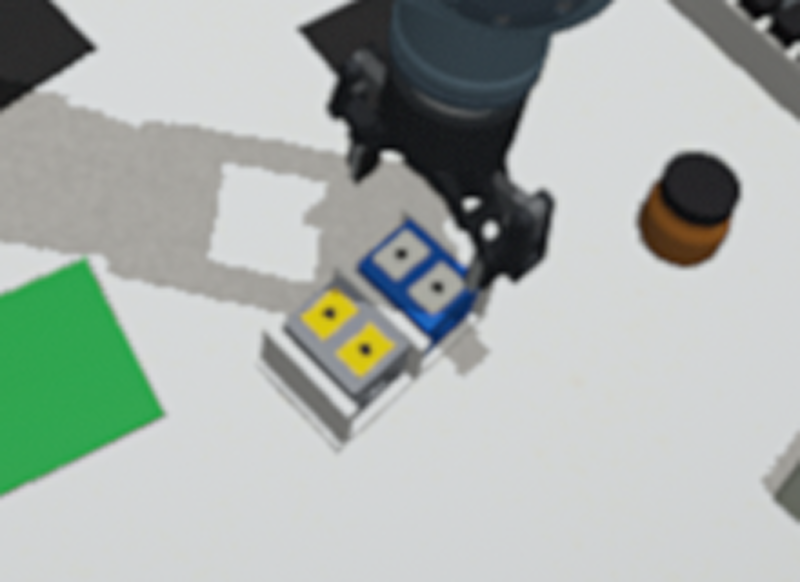

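The gripper is above blue (crop ~(415,265)), with the fingers straddling its two y faces. Next I'll nudge 5 mm and go down.

Call:
apply_moves(moves=[{"jaw": 1, "offset": [-1, -5.4, 0], "rot": [0.2, -0.2, 0]}, {"jaw": 1, "offset": [0, 0, 0], "rot": [0, 0, 0]}, {"jaw": 1, "offset": [0, 0, 10], "rot": [0, 0, 0]}, {"jaw": 1, "offset": [0, 0, 10], "rot": [0, 0, 0]}, {"jaw": 1, "offset": [0, 0, 0], "rot": [0, 0, 0]}])

```text
time_s: 5.1
eef_pos: [0.5141, -0.3041, 0.0682]
eef_rot: [0.001, -0.076, 0.997, -0.001]
wrist_force: [0.4, 0.4, 0.5]
opening: 1.0
grasp_force: 0.0
```

```bash
python3 - <<'E'
from h import *
plan((.5134,-.3025,.012,1.723))
E
```

```text
t 5.1 p [ 0.5141 -0.3041  0.0682] a 1.7229 F [0.4 0.4 0.5] open 1.0 g 0.0
rot [-0.1  0.1 -0. ] then off [ 0.5  1.7 56.2] n 1.0
```

Call:
apply_moves(moves=[{"jaw": 1, "offset": [0.4, 1.2, 15], "rot": [0, 0, 0]}, {"jaw": 1, "offset": [0, 0, 15], "rot": [0, 0, 0]}, {"jaw": 1, "offset": [0, 0, 15], "rot": [0, 0, 0]}, {"jaw": 1, "offset": [0, 0, 11], "rot": [0, 0, 0]}, {"jaw": 1, "offset": [0, 0, 0], "rot": [0, 0, 0]}])

```text
time_s: 5.72
eef_pos: [0.5139, -0.3033, 0.0124]
eef_rot: [0.001, -0.076, 0.997, -0.001]
wrist_force: [0.1, 0.4, 0.1]
opening: 1.001
grasp_force: 0.0
```

Call:
apply_moves(moves=[{"jaw": 0, "offset": [0, 0, 0], "rot": [0, 0, 0]}, {"jaw": 0, "offset": [0, 0, 0], "rot": [0, 0, 0]}, {"jaw": 0, "offset": [0, 0, 0], "rot": [0, 0, 0]}, {"jaw": 0, "offset": [0, 0, 0], "rot": [0, 0, 0]}, {"jaw": 0, "offset": [0, 0, 0], "rot": [0, 0, 0]}])

```text
time_s: 6.35
eef_pos: [0.5153, -0.3045, 0.0147]
eef_rot: [0.003, -0.076, 0.997, -0.002]
wrist_force: [-0.6, -0.4, 5.4]
opening: 0.693
grasp_force: 66.0
```

```bash
python3 - <<'E'
from h import *
plan((.5134,-.3025,.11,1.723),(.64,-.138,.11,1.556),(.64,-.138,.018,1.556))
E
```

```text
t 6.35 p [ 0.5153 -0.3045  0.0147] a 1.7229 F [-0.6 -0.4  5.4] open 0.693 g 66.0
rot [-0.3  0.3 -0. ] then off [  1.6   2.2 -95.3] n 2.0
rot [0.  0.  9.6] then off [-124.2  166.4    0. ] n 4.0
rot [0. 0. 0.] then off [ 0.  0. 92.] n 2.0
```

Call:
apply_moves(moves=[{"jaw": 0, "offset": [0, 0, -15], "rot": [0, 0, 0]}, {"jaw": 0, "offset": [0, 0, -25], "rot": [0, 0, 0]}, {"jaw": 0, "offset": [0, 0, -30], "rot": [0, 0, 0]}, {"jaw": 0, "offset": [0, 0, -25], "rot": [0, 0, 0]}, {"jaw": 0, "offset": [0, 0, 0], "rot": [0, 0, 9.6]}])

```text
time_s: 6.98
eef_pos: [0.5154, -0.3045, 0.1118]
eef_rot: [0.004, 0.009, 1.0, -0.003]
wrist_force: [0.7, -0.7, -2.8]
opening: 0.693
grasp_force: 65.4
```

Call:
apply_moves(moves=[{"jaw": 0, "offset": [-25, 33.3, 0], "rot": [0, 0, 0]}, {"jaw": 0, "offset": [-25, 33.3, 0], "rot": [0, 0, 0]}, {"jaw": 0, "offset": [-25, 33.3, 0], "rot": [0, 0, 0]}, {"jaw": 0, "offset": [-25, 33.3, 0], "rot": [0, 0, 0]}, {"jaw": 0, "offset": [-24.2, 33.2, 0], "rot": [0, 0, 0]}])

```text
time_s: 7.6
eef_pos: [0.6412, -0.1377, 0.1089]
eef_rot: [0.001, 0.008, 1.0, -0.001]
wrist_force: [0.7, 0.0, -2.5]
opening: 0.697
grasp_force: 65.4
```

Call:
apply_moves(moves=[{"jaw": 0, "offset": [0, 0, 0], "rot": [0, 0, 0]}, {"jaw": 0, "offset": [0, 0, 0], "rot": [0, 0, 0]}, {"jaw": 0, "offset": [0, 0, 20], "rot": [0, 0, 0]}, {"jaw": 0, "offset": [0, 0, 20], "rot": [0, 0, 0]}, {"jaw": 0, "offset": [0, 0, 0], "rot": [0, 0, 0]}])

```text
time_s: 8.22
eef_pos: [0.6384, -0.1389, 0.065]
eef_rot: [-0.001, 0.008, 1.0, -0.0]
wrist_force: [-0.7, -0.7, -1.8]
opening: 0.693
grasp_force: 65.4
```

```bash
python3 - <<'E'
from h import *
plan((.64,-.138,.018,1.556))
im,w=cloud("side"); 
im=im.astype(int);b=(im[...,2]>im[...,0]+60)&(abs(w[...,0]-.64)<.1)&(abs(w[...,1]+.138)<.1)
print(b.sum(),np.nanmin(w[b],0),np.nanmax(w[b],0),np.nanpercentile(w[b],[2,98],axis=0))
E
```

```text
t 8.225 p [ 0.6384 -0.1389  0.065 ] a 1.5543 F [-0.7 -0.7 -1.8] open 0.693 g 65.4
rot [-0.  -0.1 -0.1] then off [-1.5  1.  47. ] n 1.0
259 [ 0.60872678 -0.16848973  0.06015632] [ 0.64029872 -0.11063977  0.13757629] [[ 0.6096242  -0.16821281  0.06176929]
 [ 0.62955215 -0.11467264  0.10387791]]
```

Call:
apply_moves(moves=[{"jaw": 0, "offset": [0, 0, 18], "rot": [0, 0, 0]}, {"jaw": 0, "offset": [0, 0, 18], "rot": [0, 0, 0]}, {"jaw": 0, "offset": [0, 0, 10], "rot": [0, 0, 0]}, {"jaw": 0, "offset": [0, 0, 3], "rot": [0, 0, 0]}, {"jaw": 0, "offset": [0, 0, 1], "rot": [0, 0, 0]}])

```text
time_s: 8.9
eef_pos: [0.6416, -0.1394, 0.0188]
eef_rot: [0.002, 0.008, 1.0, -0.001]
wrist_force: [0.8, 0.0, -2.1]
opening: 0.691
grasp_force: 65.5
```

Call:
apply_moves(moves=[{"jaw": 0, "offset": [0, 0, 1], "rot": [0, 0, 0]}, {"jaw": 0, "offset": [0, 0, 0.5], "rot": [0, 0, 0]}, {"jaw": 0, "offset": [0, 0, 0], "rot": [0, 0, 0]}, {"jaw": 0, "offset": [0, 0, 0], "rot": [0, 0, 0]}, {"jaw": 0, "offset": [0, 0, 0], "rot": [0, 0, 0]}])

```text
time_s: 9.52
eef_pos: [0.6415, -0.1394, 0.0174]
eef_rot: [0.002, 0.008, 1.0, -0.001]
wrist_force: [0.5, 0.1, -2.1]
opening: 0.694
grasp_force: 65.5
```

Call:
apply_moves(moves=[{"jaw": 0, "offset": [0, 0, 2], "rot": [0, 0, 0]}, {"jaw": 0, "offset": [0, 0, 1.5], "rot": [0, 0, 0]}, {"jaw": 0, "offset": [0, 0, 1], "rot": [0, 0, 0]}, {"jaw": 0, "offset": [0, 0, 0], "rot": [0, 0, 0]}, {"jaw": 0, "offset": [0, 0, 0], "rot": [0, 0, 0]}])

```text
time_s: 10.15
eef_pos: [0.6414, -0.1394, 0.0128]
eef_rot: [0.002, 0.008, 1.0, -0.001]
wrist_force: [-0.1, 0.7, -1.6]
opening: 0.694
grasp_force: 65.4
```

Call:
apply_moves(moves=[{"jaw": 0, "offset": [0, 0, 0.7], "rot": [0, 0, 0]}, {"jaw": 0, "offset": [0, 0, 0.5], "rot": [0, 0, 0]}, {"jaw": 0, "offset": [0, 0, 0.5], "rot": [0, 0, 0]}, {"jaw": 0, "offset": [0, 0, 0], "rot": [0, 0, 0]}, {"jaw": 0, "offset": [0, 0, 0], "rot": [0, 0, 0]}])

```text
time_s: 10.78
eef_pos: [0.6415, -0.1394, 0.0127]
eef_rot: [0.002, 0.008, 1.0, -0.002]
wrist_force: [-5.4, 3.3, 11.1]
opening: 0.69
grasp_force: 67.0
```

Contact at 11 N. Opening and lifting off.

Call:
apply_moves(moves=[{"jaw": 1, "offset": [0, 0, -1], "rot": [0, 0, 0]}, {"jaw": 1, "offset": [0, 0, 0], "rot": [0, 0, 0]}, {"jaw": 1, "offset": [0, 0, 0], "rot": [0, 0, 0]}, {"jaw": 1, "offset": [0, 0, 0], "rot": [0, 0, 0]}, {"jaw": 1, "offset": [0, 0, 0], "rot": [0, 0, 0]}])

```text
time_s: 11.4
eef_pos: [0.6414, -0.1394, 0.012]
eef_rot: [0.002, 0.008, 1.0, -0.001]
wrist_force: [0.1, 0.1, 0.9]
opening: 0.996
grasp_force: 0.0
```

Call:
apply_moves(moves=[{"jaw": 1, "offset": [0, 0, -15], "rot": [0, 0, 0]}, {"jaw": 1, "offset": [0, 0, -25], "rot": [0, 0, 0]}, {"jaw": 1, "offset": [0, 0, -30], "rot": [0, 0, 0]}, {"jaw": 1, "offset": [0, 0, -30], "rot": [0, 0, 0]}, {"jaw": 1, "offset": [0, 0, 0], "rot": [0, 0, 10.5]}])

```text
time_s: 12.02
eef_pos: [0.6435, -0.1401, 0.1171]
eef_rot: [0.006, 0.101, 0.995, -0.002]
wrist_force: [-0.7, 0.8, -0.3]
opening: 1.001
grasp_force: 0.0
```

Call:
apply_moves(moves=[{"jaw": 1, "offset": [0, 0, 0], "rot": [0, 0, 10.5]}, {"jaw": 1, "offset": [0, 0, 0], "rot": [0, 0, 10.5]}, {"jaw": 1, "offset": [0, 0, 0], "rot": [0, 0, 10.5]}, {"jaw": 1, "offset": [0, 0, 0], "rot": [0, 0, 10.5]}, {"jaw": 1, "offset": [0, 0, 0], "rot": [0, 0, 10.5]}])

```text
time_s: 12.65
eef_pos: [0.6414, -0.1393, 0.1135]
eef_rot: [0.003, 0.532, 0.847, -0.0]
wrist_force: [-0.3, -0.1, 0.3]
opening: 0.998
grasp_force: 0.0
```

Call:
apply_moves(moves=[{"jaw": 1, "offset": [0, 0, 0], "rot": [0, 0, 10.5]}, {"jaw": 1, "offset": [0, 0, 0], "rot": [0, 0, 10.5]}, {"jaw": 1, "offset": [0, 0, 0], "rot": [0, 0, 6]}, {"jaw": 1, "offset": [0, 0, 0], "rot": [0, 0, 0]}, {"jaw": 1, "offset": [0, 0, 0], "rot": [0, 0, 0]}])

```text
time_s: 13.28
eef_pos: [0.6412, -0.1392, 0.1127]
eef_rot: [0.003, 0.712, 0.702, 0.001]
wrist_force: [-0.3, 0.6, -0.4]
opening: 0.993
grasp_force: 0.0
```

```bash
python3 - <<'E'
from h import *
for n in("side","top"):
    im,w=cloud(n); I=im; im=im.astype(int);R,G,B=im[...,0],im[...,1],im[...,2]
    near=(abs(w[...,0]-.64)<.06)&(abs(w[...,1]+.138)<.06)&(w[...,2]<.06)
    b=near&(B>R+40); print(n,b.sum(),np.nanpercentile(w[b],[2,98],axis=0).round(4))
    wh=near&(w[...,2]>.04)&(R>100)&(abs(R-B)<40)
    k,l,st,ce=cv2.connectedComponentsWithStats(wh.astype(np.uint8))
    for i in range(1,k):
        if st[i,4]>15: print(" white",st[i,4],np.nanmean(w[l==i],0).round(4),ce[i])
    if n=="side": cv2.imwrite("pics/s2.png",cv2.resize(I[180:340,240:460,::-1],(800,582),interpolation=cv2.INTER_CUBIC))
plan((.641,-.139,.015,-.015))
E
```

```text
side 471 [[ 0.6128 -0.1688  0.0042]
 [ 0.6737 -0.1096  0.0515]]
 white 71 [ 0.6389 -0.1241  0.0501] [340.         238.76056338]
 white 78 [ 0.6392 -0.1537  0.0503] [347.16666667 246.29487179]
top 0 [nan nan nan]
t 13.375 p [ 0.6411 -0.1392  0.1125] a -0.0141 F [ 0.7 -0.5 -0.1] open 0.996 g 0.0
rot [0.3 0.2 0.1] then off [ 0.2 -0.1 97.5] n 2.0
  return np.nanmean(a, axis, out=out, keepdims=keepdims)
```

View pics/s2.png

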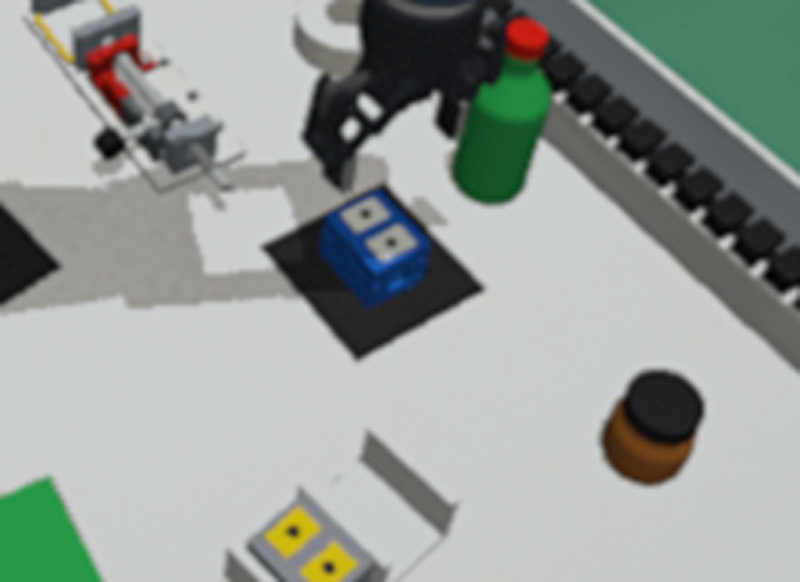

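Blue stands upright on the mat (crop ~(375,245)), centre about (0.6395, -0.139). The grey carrier is untouched, and the fingers now straddle blue's x faces. Going down.

Call:
apply_moves(moves=[{"jaw": 1, "offset": [0, -1, 20], "rot": [0.3, 0.2, 0]}, {"jaw": 1, "offset": [0, 0, 25], "rot": [0, 0, 0]}, {"jaw": 1, "offset": [0, 0, 25], "rot": [0, 0, 0]}, {"jaw": 1, "offset": [0, 0, 17], "rot": [0, 0, 0]}, {"jaw": 1, "offset": [0, 0, 10], "rot": [0, 0, 0]}])

```text
time_s: 14.0
eef_pos: [0.6391, -0.1388, 0.0132]
eef_rot: [-0.002, 0.712, 0.702, -0.001]
wrist_force: [-0.5, 0.0, -0.1]
opening: 0.999
grasp_force: 0.0
```

Call:
apply_moves(moves=[{"jaw": 0, "offset": [0, 0, 0], "rot": [0, 0, 0]}, {"jaw": 0, "offset": [0, 0, 0], "rot": [0, 0, 0]}, {"jaw": 0, "offset": [0, 0, 0], "rot": [0, 0, 0]}, {"jaw": 0, "offset": [0, 0, 0], "rot": [0, 0, 0]}, {"jaw": 0, "offset": [0, 0, 0], "rot": [0, 0, 0]}])

```text
time_s: 14.62
eef_pos: [0.641, -0.1395, 0.0164]
eef_rot: [0.0, 0.713, 0.702, 0.0]
wrist_force: [-0.3, -0.3, 6.3]
opening: 0.575
grasp_force: 64.6
```

```bash
python3 - <<'E'
from h import *
plan((.6405,-.139,.12,-.015),(.582,.184,.12,-.015))
E
```

```text
t 14.625 p [ 0.641  -0.1395  0.0164] a -0.0154 F [-0.3 -0.3  6.3] open 0.575 g 64.6
rot [ 0.  0. -0.] then off [   0.5   -0.5 -103.6] n 2.0
rot [0. 0. 0.] then off [322.1 -63.3   0. ] n 6.0
```

Call:
apply_moves(moves=[{"jaw": 0, "offset": [0, 0, -14], "rot": [0, 0, 0]}, {"jaw": 0, "offset": [0, 0, -30], "rot": [0, 0, 0]}, {"jaw": 0, "offset": [0, 0, -30], "rot": [0, 0, 0]}, {"jaw": 0, "offset": [0, 0, -30], "rot": [0, 0, 0]}, {"jaw": 0, "offset": [46, -9, 0], "rot": [0, 0, 0]}])

```text
time_s: 15.25
eef_pos: [0.6342, -0.0961, 0.1231]
eef_rot: [0.003, 0.714, 0.7, 0.001]
wrist_force: [0.7, 0.8, -2.1]
opening: 0.575
grasp_force: 64.0
```

Call:
apply_moves(moves=[{"jaw": 0, "offset": [46, -9, 0], "rot": [0, 0, 0]}, {"jaw": 0, "offset": [46, -9, 0], "rot": [0, 0, 0]}, {"jaw": 0, "offset": [46, -9, 0], "rot": [0, 0, 0]}, {"jaw": 0, "offset": [46, -9, 0], "rot": [0, 0, 0]}, {"jaw": 0, "offset": [46, -9, 0], "rot": [0, 0, 0]}])

```text
time_s: 15.88
eef_pos: [0.5894, 0.139, 0.1195]
eef_rot: [-0.001, 0.713, 0.702, -0.001]
wrist_force: [0.2, 0.8, -1.1]
opening: 0.58
grasp_force: 64.0
```

Call:
apply_moves(moves=[{"jaw": 0, "offset": [46, -9, 0], "rot": [0, 0, 0]}, {"jaw": 0, "offset": [0, 0, 0], "rot": [0, 0, 0]}, {"jaw": 0, "offset": [0, 0, 0], "rot": [0, 0, 0]}, {"jaw": 0, "offset": [0, 0, 20], "rot": [0, 0, 0]}, {"jaw": 0, "offset": [0, 0, 0], "rot": [0, 0, 0]}])

```text
time_s: 16.5
eef_pos: [0.5803, 0.1823, 0.0965]
eef_rot: [-0.002, 0.713, 0.701, -0.002]
wrist_force: [0.1, 0.7, -3.0]
opening: 0.575
grasp_force: 63.8
```

```bash
python3 - <<'E'
from h import *
plan((.582,.184,.0224,-.015))
for n in("side","top"):
    im,w=cloud(n); I=im; im=im.astype(int);R,G,B=im[...,0],im[...,1],im[...,2];X,Y,Z=w[...,0],w[...,1],w[...,2]
    near=(abs(X-.582)<.06)&(abs(Y-.184)<.06)
    b=near&(B>R+40)&(Z>.05); print(n,b.sum(),np.nanpercentile(w[b],[2,10,50,90,98],axis=0).round(4).tolist())
    wh=near&(Z>.1)&(Z<.15)&(R>100)&(abs(R-B)<40)
    k,l,st,ce=cv2.connectedComponentsWithStats(wh.astype(np.uint8))
    for i in range(1,k):
        if st[i,4]>8: print(" white",st[i,4],np.nanmean(w[l==i],0).round(4),ce[i])
    q=(abs(X-.6)<.1)&(Y>.1)&(Y<.26)&(Z>.048)&(Z<.06)&(abs(R-B)<30);k,l,st,ce=cv2.connectedComponentsWithStats(q.astype(np.uint8))
    for i in range(1,k):
        if st[i,4]>8: print(" wall",st[i,4],np.nanpercentile(w[l==i],[3,97],axis=0).round(4).tolist())
    c=I[130:280,200:360] if n=="side" else I[150:270,170:330]
    cv2.imwrite(f"pics/n_{n}.png",cv2.resize(c[...,::-1],(400,int(400*c.shape[0]/c.shape[1])),interpolation=cv2.INTER_CUBIC))
a=cv2.imread("pics/n_side.png");b=cv2.imread("pics/n_top.png");h=min(len(a),len(b));cv2.imwrite("pics/n.png",np.hstack([a[:h],b[:h]]))
E
```

```text
t 16.5 p [0.5803 0.1823 0.0965] a -0.0172 F [ 0.1  0.7 -3. ] open 0.575 g 63.8
rot [-0.4  0.  -0.1] then off [ 1.7  1.7 74.1] n 2.0
side 261 [[0.5522, 0.1517, 0.0878], [0.5534, 0.1528, 0.0931], [0.5745, 0.1559, 0.1167], [0.5981, 0.1823, 0.1298], [0.6011, 0.1937, 0.1314]]
 white 39 [0.5845 0.1973 0.1304] [260.33333333 155.35897436]
 white 14 [0.6074 0.1639 0.1174] [273.  162.5]
 white 50 [0.578  0.1671 0.1307] [263.64 161.76]
 wall 20 [[0.5533, 0.2179, 0.0494], [0.5686, 0.2306, 0.0559]]
 wall 80 [[0.5518, 0.1396, 0.0484], [0.6095, 0.1521, 0.0564]]
top 7 [[0.5577, 0.2085, 0.1281], [0.5579, 0.2087, 0.129], [0.5603, 0.2109, 0.1311], [0.5642, 0.2115, 0.1331], [0.5651, 0.2117, 0.1337]]
 wall 37 [[0.5557, 0.1414, 0.0488], [0.6113, 0.1442, 0.0564]]
```

View pics/n.png

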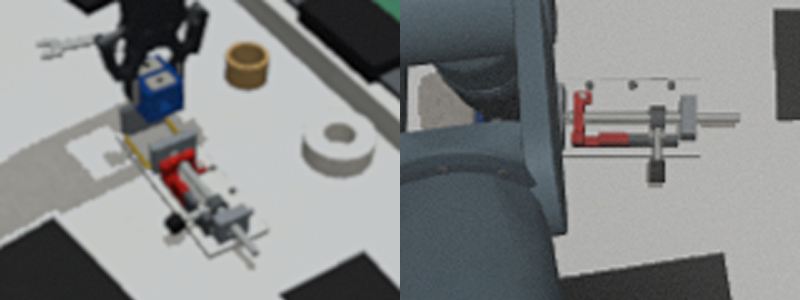

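Blue hangs above the nest (left view ~(160,90)), and the robot hides it in the top view. I'll lower it to just above the walls and settle.

Call:
apply_moves(moves=[{"jaw": 0, "offset": [1, 1.5, 10], "rot": [-0.4, 0, 0]}, {"jaw": 0, "offset": [0, 0, 15], "rot": [0, 0, 0]}, {"jaw": 0, "offset": [0, 0, 2], "rot": [0, 0, 0]}, {"jaw": 0, "offset": [0, 0, 0], "rot": [0, 0, 0]}, {"jaw": 0, "offset": [0, 0, 0], "rot": [0, 0, 0]}])

```text
time_s: 17.23
eef_pos: [0.5841, 0.1849, 0.0728]
eef_rot: [0.002, 0.713, 0.702, 0.003]
wrist_force: [0.1, -0.1, -1.9]
opening: 0.573
grasp_force: 63.8
```

```bash
python3 - <<'E'
from h import *
plan((.582,.1832,.0224,-.015))
im,w=cloud("side"); I=im; im=im.astype(int);R,G,B=im[...,0],im[...,1],im[...,2];X,Y,Z=w[...,0],w[...,1],w[...,2]
near=(abs(X-.582)<.06)&(abs(Y-.184)<.06)
wh=near&(Z>.08)&(Z<.12)&(R>100)&(abs(R-B)<40)
k,l,st,ce=cv2.connectedComponentsWithStats(wh.astype(np.uint8))
for i in range(1,k):
    if st[i,4]>8: print(" white",st[i,4],np.nanmean(w[l==i],0).round(4),ce[i])
b=near&(B>R+40)&(Z>.05)&(Z<.09)
q=b&(Y<.165); print("near face",q.sum(),np.nanpercentile(w[q],[3,50,97],axis=0).round(4).tolist())
q=near&(Y<.157)&(Z>.03)&(Z<.06)&(abs(R-B)<30); print("wall",np.nanpercentile(w[q],[3,50,97],axis=0).round(4).tolist())
for s in((X>.585),(X<.565)):
    q=near&s&(R>B+50)&(G>90)&(Z<.025); print("lip",q.sum(),np.nanmean(w[q],0).round(4))
plan((.582,.1832,.0224,-.015))
E
```

```text
t 17.225 p [0.5841 0.1849 0.0728] a -0.0153 F [ 0.1 -0.1 -1.9] open 0.573 g 63.8
rot [ 0.4 -0.  -0. ] then off [-1.7 -2.  50.4] n 1.0
 white 37 [0.5876 0.2001 0.1069] [260.97297297 160.72972973]
 white 49 [0.5817 0.1701 0.107 ] [264.34693878 167.02040816]
near face 88 [[0.5558, 0.1542, 0.0664], [0.5786, 0.157, 0.076], [0.6019, 0.1635, 0.0888]]
wall [[0.5519, 0.1383, 0.0321], [0.5783, 0.1419, 0.0491], [0.6107, 0.1527, 0.0557]]
lip 4 [0.6131 0.1948 0.0148]
lip 28 [0.5519 0.1817 0.0161]
t 17.275 p [0.5841 0.1849 0.0729] a -0.0153 F [ 0.8 -0.3 -2. ] open 0.576 g 63.8
rot [ 0.4 -0.  -0. ] then off [-1.7 -2.1 50.5] n 1.0
```

Call:
apply_moves(moves=[{"jaw": 0, "offset": [-0.9, -0.9, 0], "rot": [0.4, 0, 0]}, {"jaw": 0, "offset": [0, 0, 5], "rot": [0, 0, 0]}, {"jaw": 0, "offset": [0, 0, 5], "rot": [0, 0, 0]}, {"jaw": 0, "offset": [0, 0, 4], "rot": [0, 0, 0]}, {"jaw": 0, "offset": [0, 0, 0], "rot": [0, 0, 0]}])

```text
time_s: 17.9
eef_pos: [0.5823, 0.1838, 0.0577]
eef_rot: [-0.001, 0.713, 0.702, -0.001]
wrist_force: [0.3, 1.2, -2.4]
opening: 0.578
grasp_force: 63.8
```

Call:
apply_moves(moves=[{"jaw": 0, "offset": [0, 0, 4], "rot": [0, 0, 0]}, {"jaw": 0, "offset": [0, 0, 4], "rot": [0, 0, 0]}, {"jaw": 0, "offset": [0, 0, 0], "rot": [0, 0, 0]}, {"jaw": 0, "offset": [0, 0, 0], "rot": [0, 0, 0]}, {"jaw": 0, "offset": [0, 0, 0], "rot": [0, 0, 0]}])

```text
time_s: 18.52
eef_pos: [0.5829, 0.1839, 0.0506]
eef_rot: [-0.001, 0.713, 0.702, -0.0]
wrist_force: [0.3, 1.1, -1.7]
opening: 0.574
grasp_force: 63.8
```

```bash
python3 - <<'E'
from h import *
plan((.583,.184,.0224,-.015))
print(ctrl.camera_params("side")["cam_to_world"])
E
```

```text
t 18.525 p [0.5829 0.1839 0.0506] a -0.0154 F [ 0.3  1.1 -1.7] open 0.574 g 63.8
rot [-0.1 -0.  -0. ] then off [ 0.1  0.1 28.2] n 1.0
[[ 0.85360144 -0.3740187   0.36259426  0.14886563]
 [-0.52092337 -0.61534435  0.59159967 -0.59458778]
 [ 0.001851   -0.69387415 -0.72009391  0.86439955]
 [ 0.          0.          0.          1.        ]]
```

The carrier is between the walls without contact. Going on down.

Call:
apply_moves(moves=[{"jaw": 0, "offset": [0, 0, 8], "rot": [0, 0, 0]}, {"jaw": 0, "offset": [0, 0, 8], "rot": [0, 0, 0]}, {"jaw": 0, "offset": [0, 0, 3], "rot": [0, 0, 0]}, {"jaw": 0, "offset": [0, 0, 0], "rot": [0, 0, 0]}, {"jaw": 0, "offset": [0, 0, 0], "rot": [0, 0, 0]}])

```text
time_s: 19.15
eef_pos: [0.5829, 0.1839, 0.0315]
eef_rot: [-0.001, 0.713, 0.702, -0.0]
wrist_force: [-0.5, 0.3, -2.4]
opening: 0.58
grasp_force: 63.8
```

Call:
apply_moves(moves=[{"jaw": 0, "offset": [0, 0, 3], "rot": [0, 0, 0]}, {"jaw": 0, "offset": [0, 0, 2], "rot": [0, 0, 0]}, {"jaw": 0, "offset": [0, 0, 2], "rot": [0, 0, 0]}, {"jaw": 0, "offset": [0, 0, 0], "rot": [0, 0, 0]}, {"jaw": 0, "offset": [0, 0, 0], "rot": [0, 0, 0]}])

```text
time_s: 19.77
eef_pos: [0.5829, 0.1839, 0.0244]
eef_rot: [-0.001, 0.713, 0.702, -0.0]
wrist_force: [2.0, -0.3, -3.3]
opening: 0.577
grasp_force: 63.8
```

Call:
apply_moves(moves=[{"jaw": 0, "offset": [0, 0, 1], "rot": [0, 0, 0]}, {"jaw": 0, "offset": [0, 0, 1], "rot": [0, 0, 0]}, {"jaw": 0, "offset": [0, 0, 0.6], "rot": [0, 0, 0]}, {"jaw": 0, "offset": [0, 0, 0], "rot": [0, 0, 0]}, {"jaw": 0, "offset": [0, 0, 0], "rot": [0, 0, 0]}])

```text
time_s: 20.4
eef_pos: [0.5829, 0.1839, 0.0223]
eef_rot: [-0.001, 0.713, 0.702, -0.0]
wrist_force: [-1.9, -0.2, 5.4]
opening: 0.577
grasp_force: 64.6
```

The floor is felt at z = 0.0223, as predicted (0.0224). Releasing.

Call:
apply_moves(moves=[{"jaw": 1, "offset": [0, 0, -0.5], "rot": [0, 0, 0]}, {"jaw": 1, "offset": [0, 0, 0], "rot": [0, 0, 0]}, {"jaw": 1, "offset": [0, 0, 0], "rot": [0, 0, 0]}, {"jaw": 1, "offset": [0, 0, 0], "rot": [0, 0, 0]}, {"jaw": 1, "offset": [0, 0, 0], "rot": [0, 0, 0]}])

```text
time_s: 21.02
eef_pos: [0.5827, 0.1839, 0.0222]
eef_rot: [-0.001, 0.713, 0.702, -0.0]
wrist_force: [-0.3, 0.8, -0.5]
opening: 1.003
grasp_force: 0.0
```

Call:
apply_moves(moves=[{"jaw": 1, "offset": [0, 0, -10], "rot": [0, 0, 0]}, {"jaw": 1, "offset": [0, 0, -20], "rot": [0, 0, 0]}, {"jaw": 1, "offset": [0, 0, -40], "rot": [0, 0, 0]}, {"jaw": 1, "offset": [0, 0, -40], "rot": [0, 0, 0]}, {"jaw": 1, "offset": [-50, -15, 0], "rot": [0, 0, 0]}])

```text
time_s: 21.65
eef_pos: [0.5712, 0.1358, 0.1388]
eef_rot: [0.003, 0.711, 0.703, 0.004]
wrist_force: [0.9, -0.7, 0.0]
opening: 1.002
grasp_force: 0.0
```

Call:
apply_moves(moves=[{"jaw": 1, "offset": [-40, -40, 0], "rot": [0, 0, -10.5]}, {"jaw": 1, "offset": [0, 0, 0], "rot": [0, 0, -10.5]}, {"jaw": 1, "offset": [0, 0, 0], "rot": [0, 0, -10.5]}, {"jaw": 1, "offset": [0, 0, 0], "rot": [0, 0, -10.5]}, {"jaw": 1, "offset": [0, 0, 0], "rot": [0, 0, -10.5]}])

```text
time_s: 22.28
eef_pos: [0.5271, 0.0946, 0.1342]
eef_rot: [0.0, 0.326, 0.945, 0.0]
wrist_force: [0.1, -0.4, 0.4]
opening: 1.001
grasp_force: 0.0
```

Call:
apply_moves(moves=[{"jaw": 1, "offset": [0, 0, 0], "rot": [0, 0, -10.5]}, {"jaw": 1, "offset": [0, 0, 0], "rot": [0, 0, -10.5]}, {"jaw": 1, "offset": [0, 0, 0], "rot": [0, 0, -10.5]}, {"jaw": 0.5, "offset": [0, 0, 0], "rot": [0, 0, -6]}, {"jaw": 0.5, "offset": [0, 0, 0], "rot": [0, 0, 0]}])

```text
time_s: 22.9
eef_pos: [0.5271, 0.0947, 0.1338]
eef_rot: [0.0, 0.008, 1.0, 0.0]
wrist_force: [0.6, 0.6, 0.1]
opening: 0.601
grasp_force: 0.0
```

```bash
python3 - <<'E'
from h import *
im,w=cloud("side"); I=im; im=im.astype(int);R,G,B=im[...,0],im[...,1],im[...,2];X,Y,Z=w[...,0],w[...,1],w[...,2]
wh=(abs(X-.582)<.025)&(abs(Y-.184)<.03)&(Z>.045)&(R>100)&(abs(R-B)<40)
k,l,st,ce=cv2.connectedComponentsWithStats(wh.astype(np.uint8))
for i in range(1,k):
    if st[i,4]>8: print(" white",st[i,4],np.nanmean(w[l==i],0).round(4),ce[i])
r=ctrl.outline_of("side","knob")
for q in r[:2]: print(q["score"],q["position"],np.nanpercentile(w[q["region"]],[5,50,95],axis=0).round(4).tolist())
q=(abs(X-.53)<.025)&(abs(Y-.05)<.03)&(R<60)&(Z>.015)&(Z<.05); print(q.sum(),np.nanpercentile(w[q],[3,50,97],axis=0).round(4).tolist())
D=np.load("top0.npz");im=D["im"].astype(int);w=D["w"];X,Y,Z=w[...,0],w[...,1],w[...,2]
q=(abs(X-.53)<.025)&(abs(Y-.05)<.03)&(im.max(-1)<60)&(Z>.015)&(Z<.05); print("top",q.sum(),np.nanpercentile(w[q],[3,50,97],axis=0).round(4).tolist())
plan((.527,.046,.115,1.556),(.527,.046,.012,1.556))
cv2.imwrite("pics/k.png",cv2.resize(I[120:280,180:400,::-1],(800,582),interpolation=cv2.INTER_CUBIC))
E
```

```text
white 12 [0.5725 0.1954 0.0563] [257.83333333 176.08333333]
0.63 [274.1, 214.1] [[0.514, 0.0381, 0.026], [0.5311, 0.0433, 0.037], [0.5807, 0.0535, 0.044]]
82 [[0.515, 0.0258, 0.0193], [0.5296, 0.0416, 0.0334], [0.5539, 0.074, 0.0433]]
top 61 [[0.5147, 0.0303, 0.0159], [0.5264, 0.0461, 0.0397], [0.5549, 0.0712, 0.0441]]
t 23.0 p [0.5269 0.0947 0.1333] a 1.5532 F [0.1 0.5 0.4] open 0.5 g 0.0
rot [ 0.   0.  -0.2] then off [ -0.9 -48.7  18.3] n 1.0
rot [0. 0. 0.] then off [  0.   0. 103.] n 2.0
```

View pics/k.png

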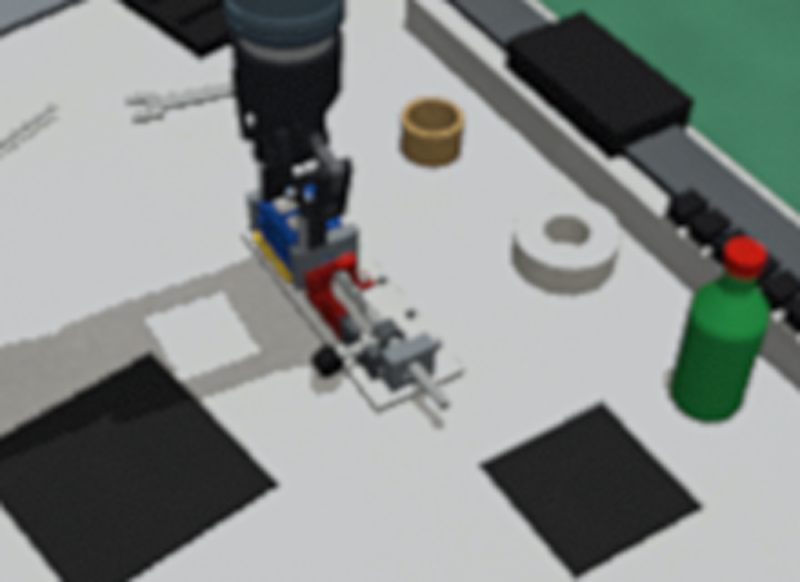

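Blue sits in the nest (crop ~(275,230)). The bolt is withdrawn with its knob at crop (327,360), world about (0.526, 0.0465). Going to the knob.

Call:
apply_moves(moves=[{"jaw": 0.5, "offset": [0, -24, 10], "rot": [0, 0, -0.2]}, {"jaw": 0.5, "offset": [0, -24.2, 10], "rot": [0, 0, 0]}, {"jaw": 0.5, "offset": [0, 0, 25], "rot": [0, 0, 0]}, {"jaw": 0.5, "offset": [0, 0, 20], "rot": [0, 0, 0]}, {"jaw": 0.5, "offset": [0, 0, 0], "rot": [0, 0, 0]}])

```text
time_s: 23.62
eef_pos: [0.5244, 0.0466, 0.0661]
eef_rot: [-0.002, 0.007, 1.0, 0.001]
wrist_force: [-0.2, -0.4, 0.7]
opening: 0.499
grasp_force: 0.0
```

Call:
apply_moves(moves=[{"jaw": 0.5, "offset": [0, 0, 0], "rot": [0, 0, 0]}, {"jaw": 0.5, "offset": [0, 0, 20], "rot": [0, 0, 0]}, {"jaw": 0.5, "offset": [0, 0, 20], "rot": [0, 0, 0]}, {"jaw": 0.5, "offset": [0, 0, 15], "rot": [0, 0, 0]}, {"jaw": 0.5, "offset": [0, 0, 0], "rot": [0, 0, 0]}])

```text
time_s: 24.25
eef_pos: [0.5252, 0.0467, 0.0118]
eef_rot: [-0.001, 0.006, 1.0, 0.0]
wrist_force: [-0.8, 0.3, -0.3]
opening: 0.499
grasp_force: 0.0
```

```bash
python3 - <<'E'
from h import *
plan((.526,.0465,.010,1.556))
E
```

```text
t 24.25 p [0.5252 0.0467 0.0118] a 1.5588 F [-0.8  0.3 -0.3] open 0.499 g 0.0
rot [ 0.  -0.1  0.2] then off [-0.8 -0.2  1.8] n 1.0
```

Call:
apply_moves(moves=[{"jaw": 0, "offset": [-0.8, 0, 2], "rot": [0, 0, 0]}, {"jaw": 0, "offset": [0, 0, 0], "rot": [0, 0, 0]}, {"jaw": 0, "offset": [0, 0, 0], "rot": [0, 0, 0]}, {"jaw": 0, "offset": [0, 0, 0], "rot": [0, 0, 0]}, {"jaw": 0, "offset": [0, 0, 0], "rot": [0, 0, 0]}])

```text
time_s: 24.88
eef_pos: [0.5273, 0.0465, 0.0109]
eef_rot: [0.0, 0.006, 1.0, 0.0]
wrist_force: [0.7, -0.6, 5.2]
opening: 0.175
grasp_force: 60.7
```

Knob gripped at 16 mm. Lifting along the arc to about 1.0 rad.

Call:
apply_moves(moves=[{"jaw": 0, "offset": [-1.1, 0, -10.9], "rot": [0, 0, 0]}, {"jaw": 0, "offset": [-3.2, 0, -10.5], "rot": [0, 0, 0]}, {"jaw": 0, "offset": [-5.3, 0, -9.6], "rot": [0, 0, 0]}, {"jaw": 0, "offset": [-7.1, 0, -8.4], "rot": [0, 0, 0]}, {"jaw": 0, "offset": [-8.6, 0, -6.8], "rot": [0, 0, 0]}])

```text
time_s: 25.5
eef_pos: [0.5477, 0.0466, 0.0547]
eef_rot: [-0.006, 0.006, 1.0, 0.001]
wrist_force: [-8.6, -2.5, -6.2]
opening: 0.169
grasp_force: 58.5
```

Call:
apply_moves(moves=[{"jaw": 0, "offset": [0, 0, 0], "rot": [0, 0, 0]}, {"jaw": 0, "offset": [0, 0, 0], "rot": [0, 0, 0]}, {"jaw": 0, "offset": [0, 0, 0], "rot": [0, 0, 0]}, {"jaw": 0, "offset": [0, 0, 0], "rot": [0, 0, 0]}, {"jaw": 0, "offset": [0, 0, 0], "rot": [0, 0, 0]}])

```text
time_s: 26.12
eef_pos: [0.5496, 0.0465, 0.0558]
eef_rot: [-0.003, 0.006, 1.0, 0.0]
wrist_force: [-7.0, -0.5, -2.0]
opening: 0.177
grasp_force: 58.9
```

Call:
apply_moves(moves=[{"jaw": 0, "offset": [0, 10, 0], "rot": [0, 0, 0]}, {"jaw": 0, "offset": [0, 12, 0], "rot": [0, 0, 0]}, {"jaw": 0, "offset": [0, 12, 0], "rot": [0, 0, 0]}, {"jaw": 0, "offset": [0, 8, 0], "rot": [0, 0, 0]}, {"jaw": 0, "offset": [0, 3, 0], "rot": [0, 0, 0]}])

```text
time_s: 26.75
eef_pos: [0.5506, 0.0916, 0.0558]
eef_rot: [-0.003, 0.006, 1.0, 0.0]
wrist_force: [-6.1, -2.3, -3.8]
opening: 0.175
grasp_force: 58.7
```

Call:
apply_moves(moves=[{"jaw": 0, "offset": [0, 1, 0], "rot": [0, 0, 0]}, {"jaw": 0, "offset": [0, 1, 0], "rot": [0, 0, 0]}, {"jaw": 0, "offset": [0, 1, 0], "rot": [0, 0, 0]}, {"jaw": 0, "offset": [0, 1, 0], "rot": [0, 0, 0]}, {"jaw": 0, "offset": [0, 1, 0], "rot": [0, 0, 0]}])

```text
time_s: 27.38
eef_pos: [0.5507, 0.0962, 0.0558]
eef_rot: [-0.003, 0.006, 1.0, 0.0]
wrist_force: [-6.6, -1.7, -4.1]
opening: 0.174
grasp_force: 58.8
```

Call:
apply_moves(moves=[{"jaw": 0, "offset": [0, 1, 0], "rot": [0, 0, 0]}, {"jaw": 0, "offset": [0, 1, 0], "rot": [0, 0, 0]}, {"jaw": 0, "offset": [0, 1, 0], "rot": [0, 0, 0]}, {"jaw": 0, "offset": [0, 1, 0], "rot": [0, 0, 0]}, {"jaw": 0, "offset": [0, 1, 0], "rot": [0, 0, 0]}])

```text
time_s: 28.0
eef_pos: [0.5508, 0.1012, 0.0558]
eef_rot: [-0.003, 0.006, 1.0, 0.0]
wrist_force: [-5.2, -2.4, -5.0]
opening: 0.177
grasp_force: 58.8
```

Call:
apply_moves(moves=[{"jaw": 0, "offset": [0, 1, 0], "rot": [0, 0, 0]}, {"jaw": 0, "offset": [0, 1, 0], "rot": [0, 0, 0]}, {"jaw": 0, "offset": [0, 1, 0], "rot": [0, 0, 0]}, {"jaw": 0, "offset": [0, 1, 0], "rot": [0, 0, 0]}, {"jaw": 0, "offset": [0, 1, 0], "rot": [0, 0, 0]}])

```text
time_s: 28.62
eef_pos: [0.5509, 0.1061, 0.0558]
eef_rot: [-0.003, 0.006, 1.0, 0.0]
wrist_force: [-4.1, -1.5, -5.3]
opening: 0.176
grasp_force: 58.8
```

Call:
apply_moves(moves=[{"jaw": 0, "offset": [0, 1, 0], "rot": [0, 0, 0]}, {"jaw": 0, "offset": [0, 1, 0], "rot": [0, 0, 0]}, {"jaw": 0, "offset": [0, 1, 0], "rot": [0, 0, 0]}, {"jaw": 0, "offset": [0, 1, 0], "rot": [0, 0, 0]}, {"jaw": 0, "offset": [0, 1, 0], "rot": [0, 0, 0]}])

```text
time_s: 29.25
eef_pos: [0.551, 0.1111, 0.0558]
eef_rot: [-0.003, 0.006, 1.0, 0.0]
wrist_force: [-5.6, -1.5, -4.3]
opening: 0.174
grasp_force: 58.8
```

Call:
apply_moves(moves=[{"jaw": 0, "offset": [0, 0.8, 0], "rot": [0, 0, 0]}, {"jaw": 0, "offset": [0, 0.8, 0], "rot": [0, 0, 0]}, {"jaw": 0, "offset": [0, 0.8, 0], "rot": [0, 0, 0]}, {"jaw": 0, "offset": [0, 0.8, 0], "rot": [0, 0, 0]}, {"jaw": 0, "offset": [0, 0.8, 0], "rot": [0, 0, 0]}])

```text
time_s: 29.88
eef_pos: [0.5511, 0.1123, 0.0559]
eef_rot: [-0.003, 0.006, 1.0, -0.002]
wrist_force: [-5.0, -15.7, -3.1]
opening: 0.174
grasp_force: 59.1
```

The stop is felt at y ≈ 0.112, about 66 mm of slide. I'll ease the push, then lower along the arc.

Call:
apply_moves(moves=[{"jaw": 0, "offset": [0, -1.3, 0], "rot": [0, 0, 0]}, {"jaw": 0, "offset": [0, -1.2, 0], "rot": [0, 0, 0]}, {"jaw": 0, "offset": [8, 0, 6.8], "rot": [0, 0, 0]}, {"jaw": 0, "offset": [6.8, 0, 8.4], "rot": [0, 0, 0]}, {"jaw": 0, "offset": [0, 0, 0], "rot": [0, 0, 0]}])

```text
time_s: 30.5
eef_pos: [0.5422, 0.1121, 0.045]
eef_rot: [0.004, 0.006, 1.0, -0.0]
wrist_force: [-1.5, -4.6, 10.0]
opening: 0.177
grasp_force: 64.5
```

Call:
apply_moves(moves=[{"jaw": 0, "offset": [5.3, 0, 9.6], "rot": [0, 0, 0]}, {"jaw": 0, "offset": [3.2, 0, 10.5], "rot": [0, 0, 0]}, {"jaw": 0, "offset": [1.1, 0, 9], "rot": [0, 0, 0]}, {"jaw": 0, "offset": [0, 0, 0], "rot": [0, 0, 0]}, {"jaw": 0, "offset": [0, 0, 0], "rot": [0, 0, 0]}])

```text
time_s: 31.12
eef_pos: [0.5323, 0.1123, 0.0151]
eef_rot: [0.003, 0.006, 1.0, -0.0]
wrist_force: [0.5, -4.1, 6.4]
opening: 0.175
grasp_force: 69.9
```

Call:
apply_moves(moves=[{"jaw": 0, "offset": [2, 0, 2], "rot": [0, 0, 0]}, {"jaw": 0, "offset": [1, 0, 2], "rot": [0, 0, 0]}, {"jaw": 0, "offset": [0, 0, 0], "rot": [0, 0, 0]}, {"jaw": 0, "offset": [0, 0, 0], "rot": [0, 0, 0]}, {"jaw": 0, "offset": [0, 0, 0], "rot": [0, 0, 0]}])

```text
time_s: 31.75
eef_pos: [0.5321, 0.1123, 0.0129]
eef_rot: [0.006, 0.006, 1.0, -0.0]
wrist_force: [2.2, -3.5, 12.2]
opening: 0.171
grasp_force: 71.0
```

Call:
apply_moves(moves=[{"jaw": 0.5, "offset": [0, 0, 0], "rot": [0, 0, 0]}, {"jaw": 0.5, "offset": [0, 0, 0], "rot": [0, 0, 0]}, {"jaw": 0.5, "offset": [0, 0, 0], "rot": [0, 0, 0]}, {"jaw": 0.5, "offset": [0, 0, 0], "rot": [0, 0, 0]}, {"jaw": 0.5, "offset": [0, 0, -10], "rot": [0, 0, 0]}])

```text
time_s: 32.38
eef_pos: [0.5242, 0.1131, 0.0176]
eef_rot: [-0.002, 0.006, 1.0, 0.0]
wrist_force: [-0.2, -0.2, 0.5]
opening: 0.502
grasp_force: 0.0
```

Call:
apply_moves(moves=[{"jaw": 0.5, "offset": [0, 0, -25], "rot": [0, 0, 0]}, {"jaw": 0.5, "offset": [0, 0, -40], "rot": [0, 0, 0]}, {"jaw": 0.5, "offset": [60, 0, -30], "rot": [0, 0, 0]}, {"jaw": 0.5, "offset": [60, 0, 0], "rot": [0, 0, 0]}, {"jaw": 0.5, "offset": [40, 40, 0], "rot": [0, 0, 0]}])

```text
time_s: 33.0
eef_pos: [0.3681, 0.154, 0.1119]
eef_rot: [-0.0, 0.008, 1.0, 0.0]
wrist_force: [0.1, 0.5, 0.2]
opening: 0.498
grasp_force: 0.0
```

Call:
apply_moves(moves=[{"jaw": 0.5, "offset": [0, 60, -20], "rot": [0, 0, 0]}, {"jaw": 0.5, "offset": [0, 60, -20], "rot": [0, 0, 0]}, {"jaw": 0.5, "offset": [0, 60, 0], "rot": [0, 0, 0]}, {"jaw": 0.5, "offset": [0, 0, 0], "rot": [0, 0, 0]}, {"jaw": 0.5, "offset": [0, 0, 0], "rot": [0, 0, 0]}])

```text
time_s: 33.62
eef_pos: [0.3715, 0.3332, 0.151]
eef_rot: [-0.001, 0.005, 1.0, -0.0]
wrist_force: [-0.7, -0.5, -0.4]
opening: 0.499
grasp_force: 0.0
```

```bash
python3 - <<'E'
from h import *
c=[]
for n in("side","top"):
    I,w=cloud(n); im=I.astype(int);R,G,B=im[...,0],im[...,1],im[...,2];X,Y,Z=w[...,0],w[...,1],w[...,2]
    for r in ctrl.outline_of(n,"knob")[:2]: print(n,"knob",r["score"],r["position"],np.nanpercentile(w[r["region"]],[5,50,95],axis=0).round(4).tolist())
    wh=(abs(X-.582)<.03)&(abs(Y-.184)<.03)&(Z>.045)&(R>100)&(abs(R-B)<40)
    k,l,st,ce=cv2.connectedComponentsWithStats(wh.astype(np.uint8))
    for i in range(1,k):
        if st[i,4]>8: print(" white",st[i,4],np.nanmean(w[l==i],0).round(4),ce[i])
    q=I[150:250,210:330] if n=="side" else I[165:240,190:280]
    c.append(cv2.resize(q[...,::-1],(400,333),interpolation=cv2.INTER_CUBIC))
cv2.imwrite("pics/f.png",np.hstack(c)); plan()
E
```

```text
side knob 0.49 [262.1, 199.8] [[0.5157, 0.1042, 0.0056], [0.5387, 0.1096, 0.0353], [0.5844, 0.124, 0.0425]]
 white 50 [0.5794 0.1998 0.0571] [259.08 174.28]
 white 52 [0.5802 0.1692 0.0566] [264.38461538 180.13461538]
top knob 0.56 [344.8, 174.1] [[0.5872, -0.1909, 0.0005], [0.6398, -0.1373, 0.0042], [0.6938, -0.0831, 0.008]]
 white 11 [0.6069 0.1983 0.056 ] [211. 185.]
 white 9 [0.6066 0.1662 0.0552] [224. 185.]
 white 96 [0.5818 0.1996 0.0567] [210.33333333 194.83333333]
 white 89 [0.5823 0.1696 0.0567] [222.51685393 194.46067416]
t 33.825 p [0.3723 0.3322 0.151 ] a 1.5569 F [0.7 0.3 0.6] open 0.499 g 0.0
```

View pics/f.png

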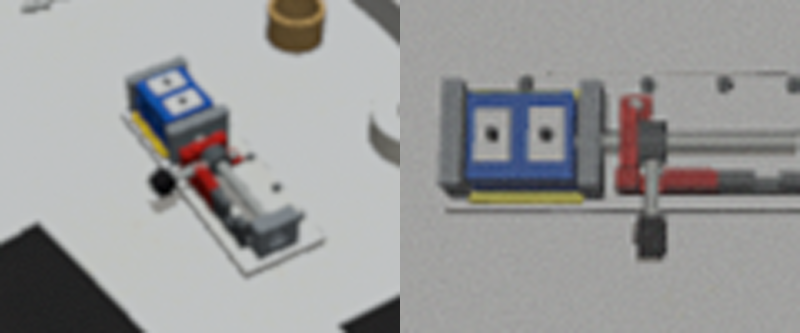

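The final picture shows blue flat in the nest (plates at z 0.057). The bolt is through it, and the knob is level at the far notch by the red plate. Its height and x match the initial "down" reading, and the arm is clear.

```bash
python3 -c "
from bench import ctrl
print(ctrl.hand_in())"
```

```text
the job is handed in; nothing more can be done
None
```

The blue carrier is seated in the nest with the bolt slid about 66 mm through it to the stop and the handle down in the far notch; the job is handed in, but no verdict came back.

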